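Shut the reagent carton, then hold the plate carrier out over the reading mirror

TASK

The opened reagents must be kept from the reading light, so close their carton first: fold both side flaps in, then fold the lid down over them. Then take the carrier board by its black grip and slide it along the deck outward over the mirror until the line engraved across it is at the deck's outer edge, with the plate still in its seat. Keep hold of the grip so that the board stays flat on the deck and cannot tip, finish while still holding it there for the reading, and leave everything else on the table where it is.

Things in the scene. Friction and masses are not known exactly. Their poses are not given: they have to be found in the camera images.
- carton: open cardboard reagent carton, fixed to the table, 110 (its x) x 130 (its y) x 62 mm high, 2 mm walls, vials inside reach up to 60 mm. Origin: centre of its underside; its +x side (hinge of the lid) faces away from the robot, +y is to the robot's left at yaw 0
- flap_left (a joint): left side flap (dust flap) of the carton, hinged along the top of its +y wall: 0 = folded in level, 1.57 = upright, more = splayed outward (+y); limit 0 to 2.2 rad; the crease is stiff enough (0.02 N m friction) that it stays where it is left
- flap_right (a joint): right side flap, the same on the -y wall: 0 = folded in level, 1.57 = upright, more = splayed outward (-y)
- lid (a joint): lid of the carton, hinged along the top of its back (+x) wall, with a 16 mm tuck-in tongue along its free edge on the inner side: 0 = shut level over the flaps, 1.57 = upright, more = leaning back away from the robot; limit 0 to 2.3 rad; stays where it is left (0.06 N m friction)
- flap_left_hinge (a point): middle of the left flap's crease, 60 mm above the table; the flap's board is 2 mm thick, 102 mm long along the crease and reaches 55 mm from it
- flap_left_edge (a point): middle of the left flap's free edge, 55 mm from its crease
- flap_right_hinge (a point): middle of the right flap's crease, 60 mm above the table; same size as the left flap
- flap_right_edge (a point): middle of the right flap's free edge, 55 mm from its crease
- lid_hinge (a point): middle of the lid's crease, 63 mm above the table; the lid's board is 2 mm thick, 130 mm wide along the crease and reaches 108 mm from it
- lid_edge (a point): middle of the lid's free edge, 108 mm from its crease
- reading_stand: metal reading stand, fixed: a flat deck 240 mm long (its y) and 134 mm wide whose top is 100 mm above the table, with a guide rail along each long side (114 mm between them, 9 mm high above the deck), and beyond the deck's -y end, lower down, a tilted mirror (under 90 mm high) for reading a plate from below. Origin: on the table under the deck's centre. Outward is its -y
- deck_edge (a point): middle of the deck's outer (-y) edge at the height of the deck's top, axes as the stand's
- carrier: loose flat metal board 110 (its x) x 300 (its y) x 6 mm, about 0.4 kg, on the deck between the rails (2 mm play each side), its -y end hanging out over the outer edge. A plate is seated over a window at the -y end, a black grip is at the +y end, a dark line is engraved across it. Balance point near its middle: with the line at the edge it tips if not held. Origin: centre of underside
- carrier_line (a point): the engraved line: its middle, projected on the board's underside, 45 mm from the board's centre towards the grip (line 3 mm wide, on the upper face)
- carrier_grip (a point): point to grasp on the black upright grip, 28 mm above the board's upper face; the grip is a block 56 mm long (board's x), 16 mm thick (board's y), standing 42 mm above the board, 125 mm from the board's centre towards +y; 80 mm from the line
- strip_plate: strip plate of small white wells in a frame, 85 x 128 x 15 mm, about 0.11 kg, lying loose between four pairs of 6 mm high corner cleats on the carrier. Origin: centre of its underside
- plate_seat (a point): centre of the plate's seat on the carrier's upper face; the plate's origin lies here (play 2 to 3 mm)
- loose_vial: small brown screw-cap vial, 25 mm across, 54 mm tall, standing in front of the carton; a bystander
- reagent_trough: small white open trough 46 x 92 x 24 mm on the table in front of the reading stand; a bystander
- timer: bench timer 60 x 62 x 28 mm, a bystander
- label_tape: roll of tape lying flat, 96 mm across, 25 mm high, a bystander
- pen_orange: ball pen 140 mm long, 10 mm thick, a bystander
- marker_blue: felt marker 127 mm long, 15 mm thick, a bystander
Mind the look-alikes: they are no part of the job. There is more than one size of the strip_plate; the one meant has the size given above.

How it is judged:
By the outcome, as a careful person would: the job done as asked, in the order asked, and still so for the second after the job is handed in, while the arm keeps its last pose, push and grip.
It also fails if it takes over 59 s, if anything falls off the work surface, if the arm or the gripper's body presses on something with over 40 N, if the wrist force passes 120 N, or if a joint passes its speed limit or range.

ROBOT

A 6-joint arm with a two-finger parallel gripper is mounted at the origin on a cart in front of the work surface, level with it; the furniture and walls round the work are solid. World frame = base frame: x ahead of the robot, y to its left, z up, the work surface at z = 0. Lengths are in mm, angles in degrees, forces in N, time in s.
With the tool pointing down it reaches from about 375 to 825 mm from the base axis. Payload 5.5 kg.
Tool frame: the origin (TCP) lies at the very end of the fingers, on their centre line; the grasp point (between the pads) lies 19 mm behind it; z points along the fingers, y is the line along which they close (so a half turn about z gives the same grasp; the last joint's range is limited). The gripper opens to 85 mm and grips with 20 to 120 N. Pads are 22 mm wide; open, the fingers measure 114 mm over their backs; the gripper's body (76 mm by 85 mm) begins 54 mm behind the grasp point. The pads swing forward as they close: fully open they stand 13 mm farther back than shut.
Start: joints at [71.276, 17.962, -2.699, 69.339, 0, 90], TCP at [192.605, 568.241, 231.299] pointing down, gripper open.
Joint ranges: [-152.73, 152.73], [-39.44, 99.34], [-58.76, 71.6], [-118.89, 123.64], [-81.53, 83.1], [-180, 180]. Speed limits (degrees/s): [136.94, 136.94, 172.46, 180, 180, 180].

INTERFACE

Orientations are given as [roll, pitch, yaw] about the fixed x, y, z axes, in that order (R = Rz(yaw) Ry(pitch) Rx(roll)).
In Python, from bench import * gives the robot as it stands. The module is installed in compiled form; this text tells all that it offers.
- The arm moves only by the shell command python3 -m crank 'ROWS' [OPENING] [FORCE]. ROWS is a JSON object of lists of equal length, an entry for each row: "xyz": the shift along the tool's x, y, z in m, a list of three; "roll": the turn about the tool's z in degrees. A call has 1 to 20 rows; each row shifts and turns the commanded pose from where the row before left it, along the tool's axes as they then stand; what a row does not reach is not made up. A row lasts 1/10 s, in which the tool goes at most 50 mm and 8.59 degrees, less where a joint would pass 70% of its speed; a pose out of reach is approached as far as the arm can. A call is refused whole if a number of a shift passes 0.05 or a number of a turn 8.59, either way. A call with a gripper value outside its range is refused whole. OPENING is the opening, from 0 (shut) to 1 (fully open), set as the call begins (- or left out, the last holds). The fingers move at their own pace and stop on an object; FORCE is the grip in N (left out, the last holds). Time passes only in rows, so rows that do not move let the fingers close. It gives the time, the measured TCP pose, the force, the opening and the grip force at its end, in the units of the state.
- state(): the state, without advancing time (a new reading comes with each control period).
- read_camera(name): name is "scene" or "side" or "wrist"; returns the picture (400x640x3 uint8, blue, green, red); there is no depth.
- get_calibration(name): a dict with "fx", "fy", "cx", "cy" (pixels), "position" and "attitude" of the camera in the world; the wrist camera has in their place "tool_from_camera" (4x4, takes a point from camera to tool coordinates, whose origin is the TCP and whose axes are the flange's). Camera axes: x right, y up, looking along -z (the intrinsics and any distortion apply to the point x, -y, -z); pixel columns grow to the right and rows downward; lengths in mm; the calibration is good to about 2 mm. A picture is of the moment at which its call begins: read the wrist's pose just before it. get_calibration takes no time and is no camera call.
- sign_off(): hands the job in; it is judged then, once.
The state is a dict: "clock": time; "joint_pos": joint angles; "joint_vel": joint speeds; "tau": joint torques, N m; "tool_pos": TCP position; "ee_rot": TCP orientation; "contact_force": force on the tool from outside, world axes, zero at the start; "moment": the same for the moment, N m; "width": finger opening in mm; "finger_force": force on a finger pad.
Only numpy, scipy, OpenCV 4.12 (cv2) and the standard library are available. Lean on these libraries where they do the work, as an engineer would, in place of code of your own. Each camera call takes 0.05 s, during which the arm holds its last target. There are 200 camera calls.

## Working session

There is one attempt and no reset: what is moved stays moved. The work goes in short steps, Python scripts to look and compute and a shell command to move; the robot and the scene stay as the last step left them, time stands still between calls to the robot, and variables do not carry over. Pictures are saved under pics/ and viewed, at most 13 in all, crops included, and the job is handed in when it is done.

```bash
mkdir -p pics; python3 - <<'E'
from bench import *
import cv2
s=state();print(s)
for n in("scene","side","wrist"):
    im=read_camera(n);cv2.imwrite(f"pics/{n}0.png",im);print(n,get_calibration(n))
E
```

```text
{'clock': 0.0, 'joint_pos': array([ 7.12756962e+01,  1.80056435e+01, -2.75588143e+00,  6.93400754e+01,
       -2.20270895e-03,  9.00008351e+01]), 'joint_vel': array([ 0.06279535, -0.03864602,  0.09399495,  0.08928176, -0.00843673,
        0.02402847]), 'tau': array([ 1.29782835e-03, -5.39594936e+01,  3.39746118e+01,  1.92429777e-02,
       -8.45722025e-05,  3.72240351e-06]), 'tool_pos': array([192.42888776, 567.67395252, 230.40673214]), 'ee_rot': array([-1.79898400e+02,  2.20418636e-03,  1.61274865e+02]), 'contact_force': array([-0.62129354, -0.34680465, -0.54902017]), 'moment': array([-0.01869356,  0.0015124 , -0.00220142]), 'finger_force': 0.0, 'width': 85.48292811687149}
scene {'fx': 443.8990133631377, 'fy': 443.8990133631377, 'cx': 324.23454428427294, 'cy': 202.93139419613152, 'position': array([ -17.90021165, -802.13153747, 1048.51012781]), 'attitude': array([ 45.3336734 ,   1.062058  , -36.16579985])}
side {'fx': 520.1649012889633, 'fy': 520.1649012889633, 'cx': 318.20496634336337, 'cy': 195.37610328690945, 'position': array([  382.73457788, -1522.44254509,  1032.42513128]), 'attitude': array([58.89922817, -0.70981102, -4.60689295])}
wrist {'fx': 304.2011350333085, 'fy': 304.2011350333085, 'cx': 323.97240020054136, 'cy': 199.2216653049923, 'tool_from_camera': array([[-7.40148036e-04,  9.63303830e-01,  2.68412338e-01,
         6.86612184e+01],
       [ 9.99999723e-01,  6.93386778e-04,  2.69010332e-04,
        -6.70173271e-01],
       [ 7.30251169e-05,  2.68412462e-01, -9.63304077e-01,
        -1.41485146e+02],
       [ 0.00000000e+00,  0.00000000e+00,  0.00000000e+00,
         1.00000000e+00]])}
```

View pics/scene0.png

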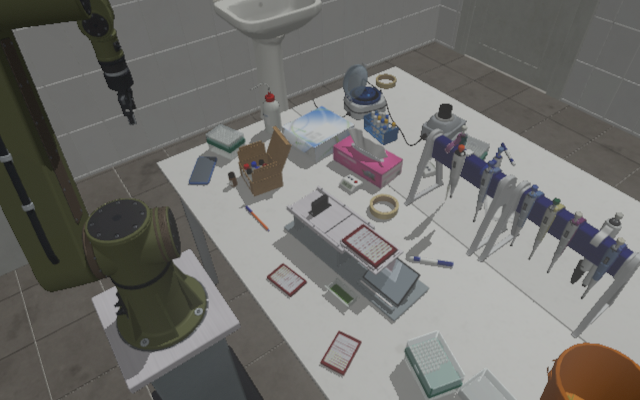

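View pics/side0.png

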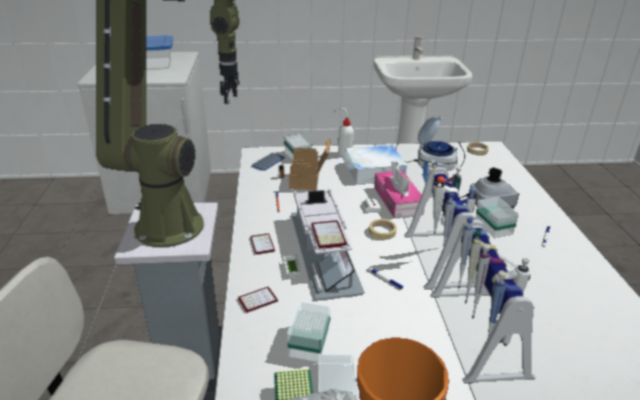

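The scene picture shows the open carton at about (265,165) and the carrier with its black grip at (318,205), with the plate at (368,243). In the side picture the carton is at (305,168) and the grip at (316,197). Next I'll enlarge both and write a ray helper.

```bash
cat > h.py <<'E'
import numpy as np, cv2
from scipy.spatial.transform import Rotation as R
from bench import *
def cam(n,s=None):
    c=get_calibration(n)
    if n=="wrist":
        T=np.array(c["tool_from_camera"]); Rt=R.from_euler("xyz",s["ee_rot"],degrees=True).as_matrix()
        return c,Rt@T[:3,:3],Rt@T[:3,3]+s["tool_pos"]
    return c,R.from_euler("xyz",c["attitude"],degrees=True).as_matrix(),np.array(c["position"])
def ray(C,uv):
    c,M,p=C; d=M@np.array([(uv[0]-c["cx"])/c["fx"],-(uv[1]-c["cy"])/c["fy"],-1]); return p,d/np.linalg.norm(d)
def onz(C,uv,z):
    p,d=ray(C,uv); return p+d*(z-p[2])/d[2]
def two(C1,u1,C2,u2):
    p,d=ray(C1,u1);q,e=ray(C2,u2); t=np.linalg.lstsq(np.c_[d,-e],q-p,rcond=None)[0]
    a,b=p+d*t[0],q+e*t[1]; return (a+b)/2,np.linalg.norm(a-b)
def proj(C,P):
    c,M,p=C; v=M.T@(np.array(P)-p); return np.array([c["cx"]-c["fx"]*v[0]/v[2],c["cy"]+c["fy"]*v[1]/v[2]])
E
python3 - <<'E'
from h import *
s=cv2.imread("pics/scene0.png");d=cv2.imread("pics/side0.png");w=cv2.imread("pics/wrist0.png")
o=np.zeros((600,800,3),np.uint8)
a=cv2.resize(s[125:205,225:305],None,fx=5,fy=5,interpolation=2);o[:400,:400]=a
b=cv2.resize(d[130:230,270:350],None,fx=5,fy=5,interpolation=2);o[:500,400:]=b
o[400:600,:320]=cv2.resize(w,(320,200))
cv2.imwrite("pics/c1.png",o)
o=np.zeros((600,800,3),np.uint8)
o[:600,:800]=cv2.resize(s[180:300,280:440],None,fx=5,fy=5,interpolation=2)
cv2.imwrite("pics/c2.png",o)
C,D=cam("scene"),cam("side")
print(two(C,(319,197),D,(316,191)))
for u in((238,148),(262,195),(284,184)):print(onz(C,u,62 if u[1]<150 else 0))
E
```

```text
(array([507.91429737, -27.55271466, 146.20575668]), np.float64(3.5669863970978026))
[474.38788579 433.70780897  62.        ]
[445.11917363 226.60046508   0.        ]
[535.65153254 228.18856387   0.        ]
```

View pics/c1.png

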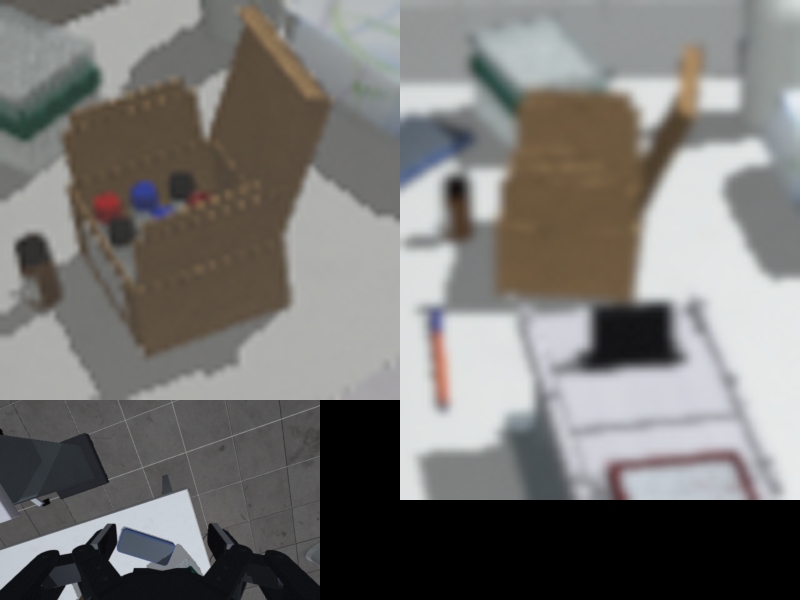

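View pics/c2.png

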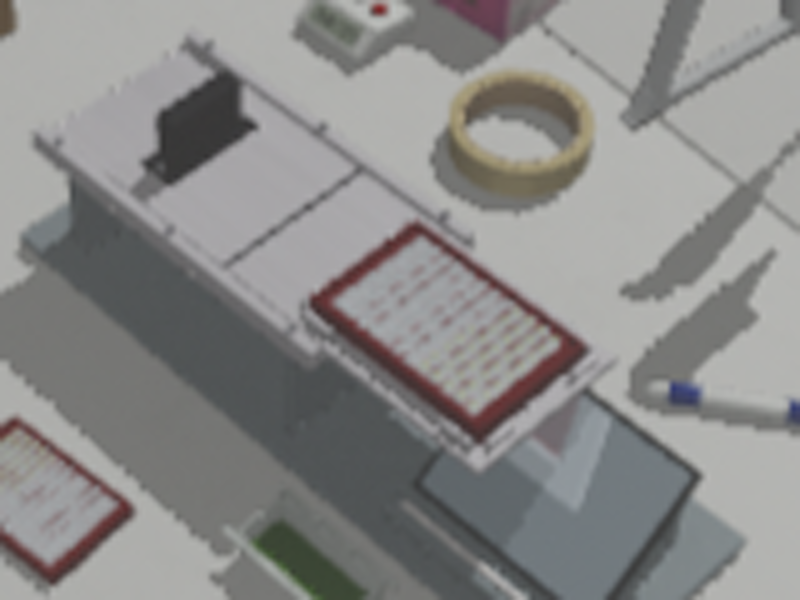

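The first composite shows the carton's lower corners at (254,196) and (283,186) in the scene picture. Both flaps stand about upright, the lid's free edge runs from (273,126) to (290,144), and the vial is in front at (231,180). The second shows the carrier line from (325,233) to (352,213), the rail ends at (342,252) and (374,228), and the grip top from (311,203) to (327,194).

```bash
python3 - <<'E'
from h import *
np.set_printoptions(precision=1,suppress=True)
C,D=cam("scene"),cam("side")
a=lambda x,y:(x/5+224.6,y/5+124.6); b=lambda x,y:(x/5+279.6,y/5+179.6); d=lambda x,y:((x-400)/5+269.6,y/5+129.6)
def P(n,u,z): print(n,onz(C,u,z))
P("FRbot",a(148,355),0);P("BRbot",a(290,305),0);P("FRtop",a(135,290),61);P("BRtop",a(283,237),61);P("FLtop",a(75,190),61)
print("Rflap edge front",two(C,a(135,240),D,d(515,155)))
print("Rflap edge back",two(C,a(261,187),D,d(640,160)))
print("Lflap edge front",two(C,a(70,120),D,d(522,92)))
print("Lflap edge back",two(C,a(183,80),D,d(635,97)))
print("lid edge L",two(C,a(243,8),D,d(690,45)));print("lid edge R",two(C,a(328,98),D,d(688,112)))
P("vial top",a(32,240),54);P("vial bot",a(45,303),0)
for n,u,z in(("line",(228,265),106),("line",(362,168),106),("railend",(310,360),109),("railend",(470,240),109),("railin",(40,135),109),("railin",(195,38),109),("grip",(158,118),148),("grip",(238,72),148),("plate far",(418,224),121),("plate near",(313,300),121),("plate",(478,440),121),("plate",(585,347),121),("trough",(230,530),24)):P(n,b(*u),z)
E
```

```text
FRbot [422.2 240.3   0. ]
BRbot [527.2 224.1   0. ]
FRtop [421.1 239.8  61. ]
BRtop [528.6 225.6  61. ]
FLtop [439.4 357.3  61. ]
Rflap edge front (array([431.1, 235.2, 116.5]), np.float64(21.927797503410357))
Rflap edge back (array([527.9, 238.9, 108.4]), np.float64(19.078721875150574))
Lflap edge front (array([448.2, 362.9, 115.8]), np.float64(1.316257201166606))
Lflap edge back (array([539.3, 367.3, 106.3]), np.float64(2.2966949061029496))
lid edge L (array([580.7, 343.1, 162.8]), np.float64(1.584886782725558))
lid edge R (array([566.9, 213.7, 168.8]), np.float64(0.45281116380062025))
vial top [393.  335.6  54. ]
vial bot [390.7 330.8   0. ]
line [ 462.5 -119.9  106. ]
line [ 570.6 -106.2  106. ]
railend [ 455.9 -204.2  109. ]
railend [ 582.  -189.9  109. ]
railin [432.5  29.4 109. ]
railin [556.3  42.7 109. ]
grip [475.7 -34.8 148. ]
grip [535.4 -31.7 148. ]
plate far [ 558.9 -170.7  121. ]
plate near [ 476.9 -179.5  121. ]
plate [ 486.7 -305.9  121. ]
plate [ 572.9 -293.5  121. ]
trough [ 389.8 -218.6   24. ]
```

```bash
python3 -m crank '{"xyz":[[0,0,0],[0,0,0],[-0.03,-0.012,0],[-0.03,-0.012,0],[-0.03,-0.012,0],[-0.03,-0.012,0],[-0.03,-0.012,0],[-0.03,-0.012,0],[-0.03,-0.012,0],[-0.03,-0.012,0],[-0.03,-0.012,0],[-0.03,-0.012,0],[0,0,0],[0,0,0]],"roll":[-5.2,-5.2,0,0,0,0,0,0,0,0,0,0,0,0]}' 0 60
python3 - <<'E'
from h import *
np.set_printoptions(precision=1,suppress=True)
s=state();im=read_camera("wrist");cv2.imwrite("pics/w1.png",im);np.save("w1.npy",[s["tool_pos"],s["ee_rot"]]);print(s["tool_pos"],s["ee_rot"])
E
```

```text
clock: 1.55
tool_pos: [472.2, 405.5, 230.8]
ee_rot: [-180.0, -0.1, 171.6]
contact_force: [-0.3, 1.2, -0.1]
width: -0.2
finger_force: 0.0
[472.2 405.5 230.8] [-180.    -0.1  171.6]
```

View pics/w1.png

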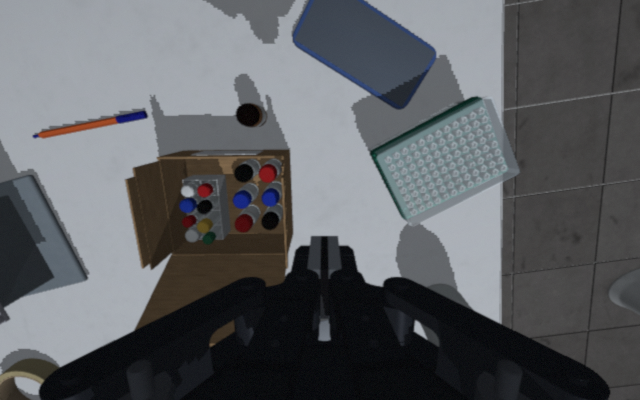

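The wrist picture shows the carton mouth with corners at about (160,155), (291,150) and (288,253). The left flap is upright, seen edge-on at column 288. The right flap is splayed outward with its edge from (128,180) to (148,267), and the rack is at (445,160), clear of the path.

```bash
python3 - <<'E'
from h import *
np.set_printoptions(precision=1,suppress=True)
t,r=np.load("w1.npy");s=dict(tool_pos=t,ee_rot=r);C=cam("wrist",s)
for n,u,z in(("FL",(291,150),62),("FR",(160,156),62),("BL",(288,254),62),("BR",(172,254),62),("Redge f",(127,180),110),("Redge b",(150,268),110),("Ledge f",(292,160),113),("Ledge b",(288,262),113),("rack corner",(375,158),50)):print(n,onz(C,u,z))
Cc=np.array([486,296.4,0]);M=R.from_euler("z",-8.3,degrees=True).as_matrix()
print("tool in carton",M.T@(t-Cc))
for p in((-55,-65,62),(-55,65,62),(55,65,62),(55,-65,62),(-51,-64-15,113),(51,64,115)):print(p,proj(C,M@np.array(p)+Cc))
E
```

```text
FL [433.3 376.9  62. ]
FR [419.7 243.8  62. ]
BL [546.2 353.3  62. ]
BR [527.2 225.4  62. ]
Redge f [433.5 235.4 110. ]
Redge b [519.3 229.9 110. ]
Ledge f [437.1 382.5 113. ]
Ledge b [531. 362. 113.]
rack corner [455.9 461.9  50. ]
tool in carton [-29.4 106.  230.8]
(-55, -65, 62) [157.2 158.9]
(-55, 65, 62) [284.4 158.6]
(55, 65, 62) [288.1 257. ]
(55, -65, 62) [171.8 257.2]
(-51, -79, 113) [110.4 171.9]
(51, 64, 115) [280.5 278.3]
```

```bash
python3 -m crank '{"xyz":[[-0.014,0,0.02],[-0.014,0,0.04],[0,0,0.04],[0,0,0.036],[0,-0.014,0],[0,-0.014,0],[0,-0.008,0.001],[0,-0.008,0.002],[0,-0.006,0.003],[0,-0.006,0.004],[0,-0.005,0.004],[0,-0.005,0.004],[0,-0.004,0.005],[0,-0.004,0.005],[0,0,0.004],[0,0,0]],"roll":[0,0,0,0,0,0,0,0,0,0,0,0,0,0,0,0]}' 0 60
```

```text
clock: 3.2
tool_pos: [488.5, 328.3, 62.3]
ee_rot: [-179.9, -0.1, 171.7]
contact_force: [-0.1, -0.8, 0.7]
width: -0.1
finger_force: 0.0
```

```bash
python3 -m crank '{"xyz":[[0,0,0.002],[0,0,0],[0,0,-0.03],[0,0,-0.03],[0,-0.01,-0.03],[0,-0.04,0],[0,-0.04,0],[0,-0.04,0],[0,-0.022,0.01],[0,0,0.03],[0,0,0.022],[0,0,0]],"roll":[0,0,0,0,0,0,0,0,0,0,0,0]}' 0 60
python3 -m crank '{"xyz":[[0,0.015,0],[0,0.015,0],[0,0.008,0],[0,0.008,0],[0,0.008,0],[0,0.008,0.002],[0,0.006,0.003],[0,0.006,0.004],[0,0.005,0.004],[0,0.005,0.004],[0,0.004,0.005],[0,0.003,0.005],[0,0,0.004],[0,0,0.001],[0,0,0]],"roll":[0,0,0,0,0,0,0,0,0,0,0,0,0,0,0]}' 0 60
python3 - <<'E'
from h import *
for n in("scene",):cv2.imwrite(f"pics/{n}1.png",read_camera(n))
im=cv2.imread("pics/scene1.png");cv2.imwrite("pics/c3.png",cv2.resize(im[110:210,200:310],None,fx=5,fy=5,interpolation=2))
E
```

```text
clock: 4.4
tool_pos: [464.8, 177.4, 87.0]
ee_rot: [-179.9, -0.2, 171.7]
contact_force: [-0.7, -1.0, -0.2]
width: -0.0
finger_force: 0.0
clock: 5.9
tool_pos: [480.6, 269.2, 60.1]
ee_rot: [179.9, 0.1, 171.7]
contact_force: [-8.8, -3.3, 25.5]
width: 0.1
finger_force: 13.1
```

View pics/c3.png

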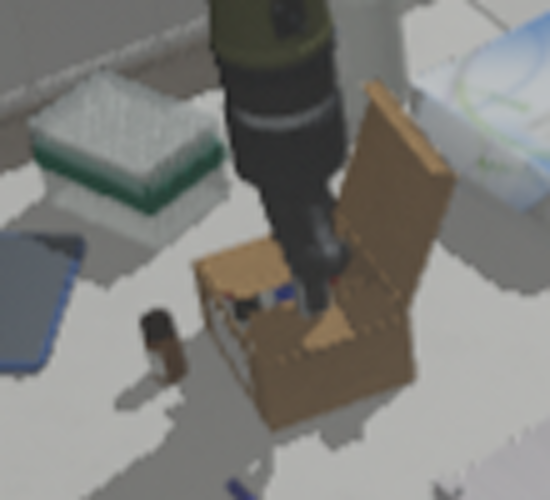

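Both flaps lie folded in, and the lid is still open with its edge from (275,127) to (289,145) in the scene picture. Next I go over and behind the lid.

```bash
python3 -m crank '{"xyz":[[0,0,-0.02],[0,0,-0.03],[0,0,-0.045],[0,0.009,-0.045],[-0.02,0.009,-0.02],[-0.03,0.009,0],[-0.03,0,0],[-0.03,0,0],[-0.03,0,0],[0,0,0.01],[0,0,0.03],[0,0,0.035],[0,0,0]],"roll":[0,0,0,0,0,0,0,0,0,0,0,0,0]}' 0 60
python3 - <<'E'
from h import *
np.set_printoptions(precision=1,suppress=True)
t=state()["tool_pos"];print(R.from_euler("z",-8.3,degrees=True).as_matrix().T@(t-np.array([485,298,0])))
E
```

```text
clock: 7.25
tool_pos: [618.4, 273.4, 136.4]
ee_rot: [-179.7, -0.5, 171.7]
contact_force: [-0.6, 0.1, -0.8]
width: -0.2
finger_force: 0.0
[135.5  -5.1 136.4]
```

```bash
python3 -m crank '{"xyz":[[0.02,0,0],[0.018,0,0],[0.012,0,0],[0.01,0,0],[0.01,0,0],[0.01,0,0],[0.01,0,0.002],[0.01,0,0.003],[0.008,0,0.005],[0.007,0,0.005],[0.006,0,0.006],[0.005,0,0.006],[0.004,0,0.006],[0.004,0,0.006],[0.003,0,0.007],[0.002,0,0.007],[0.001,0,0.006],[0.001,0,0.006],[0,0,0.004],[0,0,0]],"roll":[0,0,0,0,0,0,0,0,0,0,0,0,0,0,0,0,0,0,0,0]}' 0 60
python3 - <<'E'
from h import *
cv2.imwrite("pics/scene2.png",read_camera("scene"))
im=cv2.imread("pics/scene2.png");cv2.imwrite("pics/c4.png",cv2.resize(im[110:210,200:310],None,fx=5,fy=5,interpolation=2))
E
```

```text
clock: 9.25
tool_pos: [482.9, 295.0, 72.5]
ee_rot: [-180.0, -0.0, 171.7]
contact_force: [-0.1, -0.4, -0.2]
width: -0.2
finger_force: 0.0
```

View pics/c4.png

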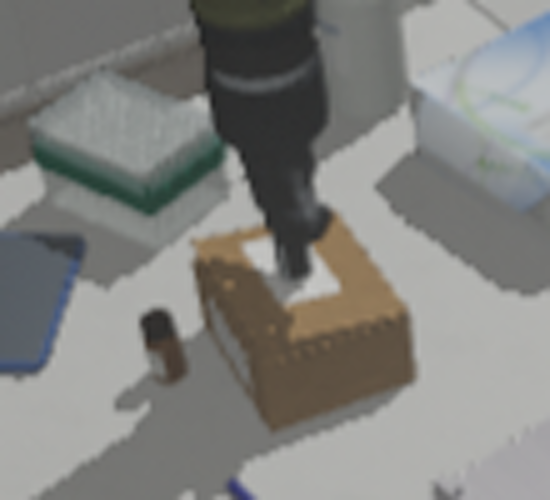

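The lid is down almost level over the flaps (front edge near (240,160) to (258,176) in the scene picture). I'll press near its front edge to tuck it in.

```bash
python3 -m crank '{"xyz":[[0.01,0,-0.006],[0.02,0,0],[0,0,0.005],[0,0,0.004],[0,0,0.003],[0,0,0.002],[0,0,0.0015],[0,0,0]],"roll":[0,0,0,0,0,0,0,0]}' 0 60
```

```text
clock: 10.1
tool_pos: [453.9, 299.6, 64.0]
ee_rot: [180.0, 0.0, 171.7]
contact_force: [-1.2, 0.2, 2.1]
width: 0.2
finger_force: 1.2
```

```bash
python3 -m crank '{"xyz":[[0,0,0.001],[0,0,0.001],[0,0,0]],"roll":[0,0,0]}' 0 60
```

```text
clock: 10.4
tool_pos: [453.9, 299.8, 63.4]
ee_rot: [180.0, 0.0, 171.7]
contact_force: [-4.1, -3.2, 15.9]
width: 0.0
finger_force: 8.1
```

```bash
python3 -m crank '{"xyz":[[0,0,-0.03],[0,0,-0.04],[0,0,-0.045],[0,0,-0.045],[0.003,-0.04,0],[0.003,-0.04,0],[0.003,-0.04,0],[0.003,-0.04,0],[0.003,-0.04,0],[0.003,-0.04,0],[0.003,-0.04,0],[0.003,-0.04,0],[0,-0.04,0],[0,0,0],[0,0,0]],"roll":[0,0,-7.3,-7.2,0,0,0,0,0,0,0,0,0,0,0]}' 1 60
python3 - <<'E'
from h import *
np.set_printoptions(precision=1,suppress=True)
s=state();im=read_camera("wrist");cv2.imwrite("pics/w2.png",im);np.save("w2.npy",[s["tool_pos"],s["ee_rot"]])
E
```

```text
clock: 11.9
tool_pos: [468.3, -61.6, 221.6]
ee_rot: [180.0, -0.0, -174.0]
contact_force: [-0.7, 1.2, -0.4]
width: 85.4
finger_force: 0.0
```

View pics/w2.png

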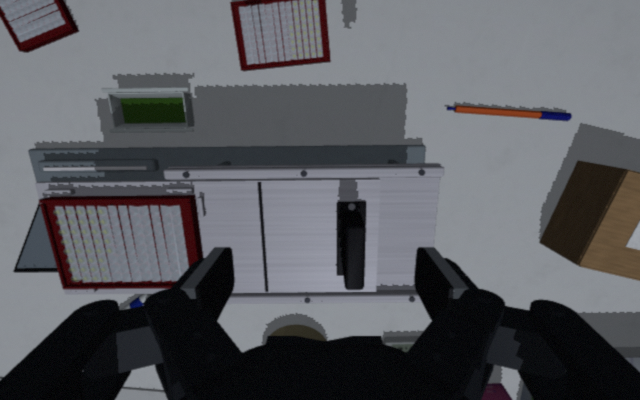

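The wrist picture shows the engraved line from (261,181) to (266,292), the near rail's outer end at (166,172), and the grip at columns 343 to 365, rows 203 to 288. The plate is in its seat at (122,243).

```bash
python3 - <<'E'
from h import *
np.set_printoptions(precision=1,suppress=True)
t,r=np.load("w2.npy");C=cam("wrist",dict(tool_pos=t,ee_rot=r));g=cv2.cvtColor(cv2.imread("pics/w2.png"),6).astype(int)
L=[]
for v in(190,215,240,265,285):
    u=np.arange(250,276);w=np.clip(150-g[v,250:276],0,None).astype(float);L.append(onz(C,((u*w).sum()/w.sum(),v),106))
print("line",np.array(L))
for v in(166,169,172,175,178):print(v,g[v,156:180])
for v in(215,245,280):print(v,g[v,332:372])
for u in(166,441):print("rail end",onz(C,(u,172),109))
print("grip",onz(C,(354.5,203),148),onz(C,(354.5,288),148)); print("rail line",onz(C,(304,173),109))
print("deck far rail",onz(C,(440,165),109),onz(C,(440,178),109))
E
```

```text
line [[ 468.4 -117.   106. ]
 [ 491.3 -115.4  106. ]
 [ 515.2 -113.4  106. ]
 [ 540.3 -111.4  106. ]
 [ 561.2 -109.5  106. ]]
166 [30 30 33 43 49 48 50 49 49 50 50 51 53 57 56 55 58 56 57 56 58 57 59 58]
169 [29 32 38 46 49 49 50 52 59 63 64 65 64 65 65 66 66 64 66 67 65 68 66 67]
172 [ 48  49  47  49  49  50  52  76 108 124 124 126 127 126 127 125 126 126
 127 126 126 126 126 125]
175 [ 49  51  49  49  48  51  51  65  95 118 125 126 125 127 125 126 126 125
 126 126 125 126 127 127]
178 [ 50  48  51  50  51  51  51  50  68  98 117 120 119 121 121 121 121 121
 120 121 120 121 119 121]
215 [146 144 145 141 106  44  14   9   4   2   6   0   6   3   3   2   2   4
   3   6   6   3   4   4   2   7   3   2   5  12  22  23  21  46 109 138
 141 141 141 141]
245 [145 145 145 141 103  40  18  18   5   5   4   6   4   6  12   7  18  20
  22  20  23  24  21  23  24  26  25  24  20  22  16  14  37 106 140 143
 142 142 142 142]
280 [155 155 156 157 155 156 156 155 156 154 152 123  65  16  15  19  27  32
  32  29  29  29  27  29  27  25  22  22  25  22  17  41 115 151 155 155
 154 155 154 154]
rail end [ 460.3 -197.1  109. ]
rail end [436.1  34.3 109. ]
grip [459.9 -40.2 148. ] [530.1 -30.9 148. ]
rail line [449.  -80.9 109. ]
deck far rail [430.3  32.2 109. ] [441.2  34.5 109. ]
```

```bash
python3 -m crank '{"xyz":[[-0.014,0.008,0],[-0.014,0.008,0],[-0.013,0.008,0],[0,0,0.03],[0,0,0.03],[0,0,0.025],[0,0,0.015],[0,0,0.006],[0,0,0],[0,0,0]],"roll":[0,0,0,0,0,0,0,0,0,0]}' 1 60
python3 -m crank '{"xyz":[[0,0,0],[0,0,0],[0,0,0],[0,0,0],[0,0,0],[0,0,0],[0,0,0],[0,0,0]],"roll":[0,0,0,0,0,0,0,0]}' 0 60
```

```text
clock: 12.95
tool_pos: [507.5, -32.1, 116.5]
ee_rot: [-180.0, 0.1, -173.8]
contact_force: [0.2, -0.6, 0.2]
width: 85.7
finger_force: 0.0
clock: 13.75
tool_pos: [506.9, -32.9, 116.2]
ee_rot: [-180.0, 0.0, -173.8]
contact_force: [-0.3, -2.2, 5.0]
width: 15.6
finger_force: 59.3
```

```bash
python3 -m crank '{"xyz":[[0,-0.001,0],[0,-0.002,0],[0,-0.003,0],[0,-0.004,0],[0,-0.005,0],[0,-0.005,0],[0,-0.005,0],[0,-0.005,0],[0,-0.005,0],[0,-0.005,0],[0,-0.005,0],[0,-0.005,0],[0,-0.005,0],[0,-0.004,0],[0,-0.004,0],[0,-0.003,0],[0,-0.002,0],[0,-0.001,0],[0,0,0],[0,0,0]],"roll":[0,0,0,0,0,0,0,0,0,0,0,0,0,0,0,0,0,0,0,0]}'
python3 - <<'E'
from h import *
s=state();im=read_camera("wrist");cv2.imwrite("pics/w3.png",im);np.save("w3.npy",[s["tool_pos"],s["ee_rot"]])
d=read_camera("scene");cv2.imwrite("pics/scene3.png",d);e=read_camera("side");cv2.imwrite("pics/side3.png",e)
o=np.zeros((600,800,3),np.uint8);o[:400,:640]=im;o[400:,:400]=cv2.resize(d[200:300,260:460],None,fx=2,fy=2);o[400:,400:800]=cv2.resize(e[210:260,290:390],None,fx=4,fy=4)
cv2.imwrite("pics/c5.png",o)
E
```

```text
clock: 15.75
tool_pos: [514.2, -99.1, 116.3]
ee_rot: [179.7, 0.1, -173.8]
contact_force: [-0.8, 7.8, 7.5]
width: 14.9
finger_force: 59.8
```

View pics/c5.png

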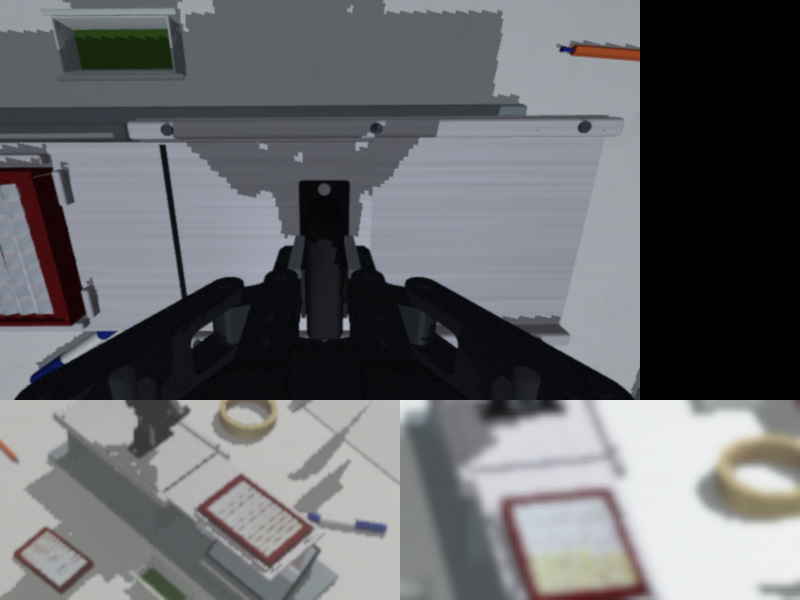

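The plate is still seated. In the wrist picture the line's near end is at (163,146), the rail's outer end is at (128,130), and its inner end is at (623,127).

```bash
python3 - <<'E'
from h import *
np.set_printoptions(precision=1,suppress=True)
t,r=np.load("w3.npy");C=cam("wrist",dict(tool_pos=t,ee_rot=r));im=cv2.imread("pics/w3.png");g=cv2.cvtColor(im,6).astype(int)
Y=np.array([-np.sin(np.radians(6)),np.cos(np.radians(6)),0])
for v in(150,170,200,230,260):
    u=np.arange(155,190);w=np.clip(90-g[v,155:190],0,None).astype(float);p=onz(C,((u*w).sum()/w.sum(),v),106);print("line",p,p@Y)
for v in(122,126,130,134,138):
    row=g[v,110:150]; print(v,row)
for u,v in((127.5,128),(623,127)):
    for z in(109,):p=onz(C,(u,v),z);print("rail",u,p,p@Y)
for u,v in((128,138),):p=onz(C,(u,v),100);print("deck bottom of rail",p,p@Y)
for n in("scene3","side3"):
    k=cv2.imread(f"pics/{n}.png")
    reg=k[225:262,330:390] if n=="scene3" else k[215:240,300:350]
    cv2.imwrite(f"pics/{n}c.png",reg)
o=np.zeros((600,800,3),np.uint8)
a=cv2.resize(cv2.imread("pics/scene3c.png"),None,fx=8,fy=8,interpolation=2);o[:296,:480]=a
a=cv2.resize(cv2.imread("pics/side3c.png"),None,fx=8,fy=8,interpolation=2);o[300:500,:400]=a
o[300:600,400:]=cv2.resize(im[105:180,90:190],None,fx=4,fy=4,interpolation=2)
cv2.imwrite("pics/c6.png",o)
E
```

```text
line [ 471.2 -184.2  106. ] -232.4756084511099
line [ 481.1 -183.1  106. ] -232.37981673452524
line [ 496.7 -181.4  106. ] -232.31151006747777
line [ 513.2 -179.5  106. ] -232.18590937064045
line [ 530.7 -177.6  106. ] -232.13606933101914
122 [ 54  54  54  55  56  54  55  54  54  56  54  55  55  56  52  53  58  76
  94 104 105 106 105 107 106 106 107 107 105 107 106 108 108 108 107 107
 108 108 108 108]
126 [ 60  59  59  59  60  58  60  59  58  59  58  56  54  51  49  45  55  99
 132 143 145 146 146 147 145 145 146 145 146 146 146 145 146 146 146 144
 146 147 146 148]
130 [ 61  61  60  58  58  60  58  60  60  57  59  58  56  55  50  48  46  68
 107 133 141 142 143 143 144 143 142 144 143 143 143 144 145 144 144 145
 145 143 144 144]
134 [ 98  98  89  76  61  58  60  57  57  58  59  59  57  54  52  51  48  47
  76 117 141 147 147 147 148 147 147 147 148 147 149 148 148 147 148 148
 148 148 149 148]
138 [ 62  61  62  56  56  57  56  58  55  55  55  55  54  53  54  48  47  43
  40  53  81 108 123 127 129 130 130 130 131 131 133 132 132 132 132 132
 132 131 132 131]
rail 127.5 [ 462. -199.  109.] -246.17269420529573
rail 623 [436.1  35.9 109. ] -9.881344033386249
deck bottom of rail [ 468.  -204.6  100. ] -252.37086969261568
```

View pics/c6.png

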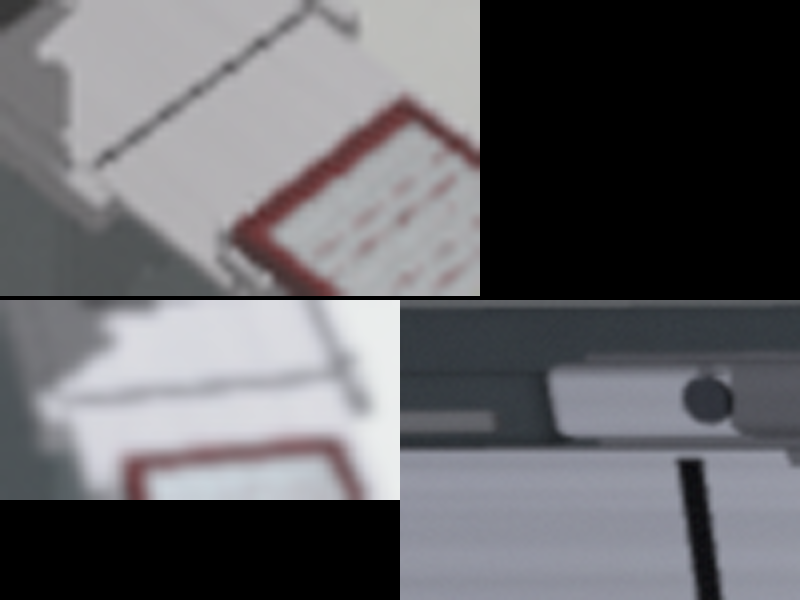

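The rail's outer end is just beyond the line (crop (552,400) against (690,460)). The line has to go about 15 mm further.

```bash
python3 -m crank '{"xyz":[[0,-0.001,0],[0,-0.002,0],[0,-0.003,0],[0,-0.003,0],[0,-0.003,0],[0,-0.002,0],[0,-0.001,0],[0,0,0],[0,0,0],[0,0,0]],"roll":[0,0,0,0,0,0,0,0,0,0]}'
python3 - <<'E'
from h import *
np.set_printoptions(precision=1,suppress=True)
s=state();im=read_camera("wrist");C=cam("wrist",s);g=cv2.cvtColor(im,6).astype(int)
d=read_camera("scene");e=read_camera("side");cv2.imwrite("pics/w4.png",im)
Y=np.array([-np.sin(np.radians(6)),np.cos(np.radians(6)),0]);print(s["tool_pos"]@Y)
for v in(150,170,200,230):
    u=np.arange(100,200);w=np.clip(90-g[v,100:200],0,None).astype(float);p=onz(C,((u*w).sum()/w.sum(),v),106);print("line",(u*w).sum()/w.sum(),p@Y)
for v in(122,126,130):
    x=90+np.argmax(np.diff(g[v,90:220]));y=600+np.argmin(np.diff(g[v,600:639]));print(x,y,onz(C,(x+.5,v),109)@Y,onz(C,(y+.5,v),109)@Y)
o=np.zeros((600,800,3),np.uint8)
o[:400,:640]=cv2.resize(d[215:265,320:400],None,fx=8,fy=8,interpolation=2)
o[400:,:400]=cv2.resize(e[215:240,300:350],None,fx=8,fy=8,interpolation=2)
o[400:,400:]=cv2.resize(im[105:205,60:260],None,fx=2,fy=2)
cv2.imwrite("pics/c7.png",o)
E
```

```text
clock: 16.9
tool_pos: [515.9, -113.7, 116.4]
ee_rot: [179.7, 0.1, -173.8]
contact_force: [-1.1, 7.3, 8.7]
width: 14.9
finger_force: 60.0
-167.00123208549377
line 162.91160220994476 -247.17048221499633
line 165.75637393767704 -247.13511223230742
line 170.141592920354 -247.01869465888694
line 174.54179566563468 -246.88769635481322
157 611 -246.33335888116335 -30.58995393519379
157 608 -246.59852406575297 -31.549105178647736
158 608 -246.39048230798943 -31.069032139256485
```

View pics/c7.png

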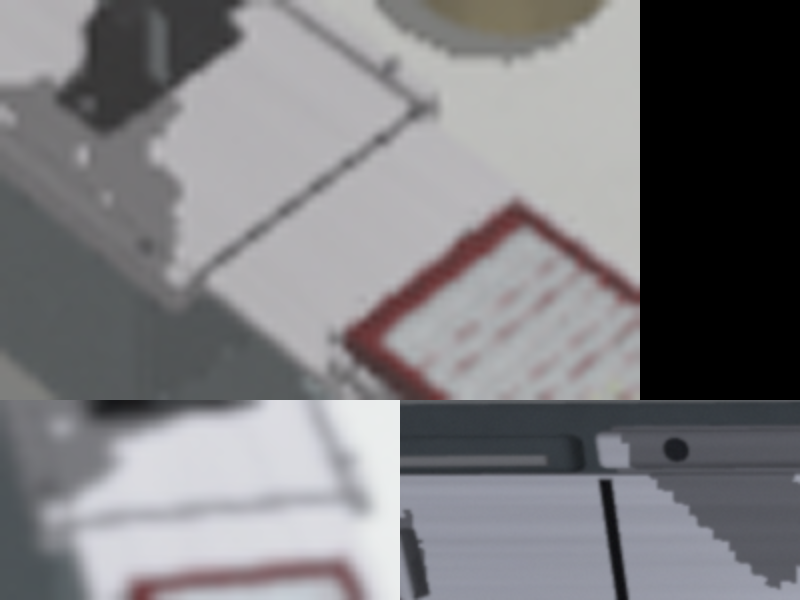

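The line now meets the rail ends on both sides of the board, at crop (190,280) and (425,105). It measures -247.0 mm along the deck, against a deck edge at -246.4 to -248. The plate is seated and the grip is held.

```bash
python3 -c "
from bench import *
print(sign_off())"
```

```text
the job is handed in; nothing more can be done
None
```

The job is handed in: both flaps and the lid are folded shut, the carrier's line is within about 1 mm of the deck's outer edge with the plate in its seat, and the grip is still held; it took about 17 s, and the verdict was not shown.

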